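# Reload the module test station

### The job

A module has failed on the test station: throw the isolator lever off first, take the orange failed module out of the open drawer and put it in the blue reject bin, and lay every white module from the mat in the drawer, on its floor and none on top of another. With the isolator still off push the drawer fully home until it seats, then throw the isolator on, and last turn the black selector knob clockwise until it clicks over into its test position. Leave the other things on the bench and on the station where they are.

Things in the scene. Friction and masses are not known exactly. Their poses are not given: they have to be found in the camera images.
- isolator (a joint): red-handled lever on a yellow block on top of the station: 0 = off, leaning to the robot's right (-y); 1.2 rad = on, leaning to the robot's left (+y). It snaps to either end; halfway is upright. About 4 N at the tip
- isolator_tip (a point): top end of the lever, on its axis, 80 mm from the hinge; the red grip is 42 mm long, 16 mm thick in the swing direction and 32 mm wide along the hinge; below it a thin steel shank. z points along the lever when it is upright
- isolator_hinge (a point): middle of the lever's hinge, fixed, 123 mm above the bench; x points along the swing from off to on, y along the hinge axis, z up. The yellow block (80 x 56 mm) under it has its top 4 mm below this point. The lever leans 0.6 rad to -x when off and 0.6 rad to +x when on
- selector (a joint): black bar knob on a white square block (76 mm, 14 mm high) on top of the station: 0 = idle, grows clockwise seen from above, 1.2 rad = test; it resists up to halfway, then snaps over
- selector_grip (a point): on the knob's axis, 139 mm above the bench, 12 mm under the knob's top; turns with the knob. The grip bar is 50 mm along this frame's x, 16 mm along y, and 34 mm high
- drawer (a joint): how far the drawer is pulled out, m: 0 = home, starts 0.145 to 0.17; a sprung catch resists (about 6 N) from 14 to 7 mm out, then pulls it in
- drawer_front (a point): middle of the outer face of the drawer's blue front panel (250 mm wide, from 8 to 86 mm above the bench), 60 mm above the bench; x points into the station, the way it closes; y to the left along the panel
- drawer_in (a point): centre of the drawer's inner floor, 14 mm above the bench; inside it is 200 mm along x and 218 mm along y, walls 42 mm high and the front panel 72 mm above the floor. When the drawer is out, the back of it is still under the station's top. x points into the station
- station: grey steel test station, 240 x 270 mm and 95 mm high, with lever and knob on its top; origin at the middle of the lower edge of its front (drawer side), x into the station
- module1: white module with a blue top, 58 (x) x 38 (y) x 38 mm, 140 g, on the mat; origin at the centre of its underside. Two to four of these are present
- module2: white module with a blue top, 58 (x) x 38 (y) x 38 mm, 140 g, on the mat; origin at the centre of its underside. Two to four of these are present
- module3: white module with a blue top, 58 (x) x 38 (y) x 38 mm, 140 g, on the mat; origin at the centre of its underside. Two to four of these are present
- module4: white module with a blue top, 58 (x) x 38 (y) x 38 mm, 140 g, on the mat; origin at the centre of its underside. Two to four of these are present
- reject: orange failed module with a black top, same size (58 x 38 x 38 mm), lying in the drawer; origin at the centre of its underside
- mat: dark mat 230 x 230 mm, 4 mm thick, on which the white modules wait; origin at the centre of its underside; left or right of the drawer
- bin_in (a point): centre of the inner floor (4 mm above the bench) of the blue reject bin, fixed, outside 170 mm (x) x 200 mm (y), 60 mm high, 4 mm walls; left or right of the drawer
- jar: bystander, leave it: small jar, 52 mm wide, 50 mm high, on the back of the station's top; origin at the centre of its underside
- nut: bystander, leave it: brass hex nut, 30 mm, 12 mm high, on the station's top; origin at the centre of its underside
- driver: bystander, leave it: screwdriver with red handle, 180 mm, lying near the robot; origin at the centre of its underside
- wrench: bystander, leave it: spanner, 180 mm, lying near the robot; origin at the centre of its underside
- tape: bystander, leave it: yellow tape roll, 90 mm wide, 20 mm high; origin at the centre of its underside
- meter: bystander, leave it: yellow meter, 150 x 80 x 35 mm; origin at the centre of its underside
Things that resemble listed ones, but are neither listed nor needed, are in the scene too. What is shaped like the module2 but green or red is not meant. Several things have the shape of the reject; the one meant has the colours described above.

How it is judged:
On the way, in this order (a step that is already met when the one before it is completed fails the run):
1. the isolator is thrown off (value of joint isolator below 0.15 rad), for 0.2 s.
2. isolator off, the failed module lies in the bin and all white modules lie in the drawer (value of joint isolator below 0.15 rad and x of reject in the frame of bin_in between -0.082 and 0.082 m and y of reject in the frame of bin_in between -0.097 and 0.097 m and z of reject in the frame of bin_in between -0.01 and 0.045 m and x of module1 in the frame of drawer_in between -0.1 and 0.1 m and y of module1 in the frame of drawer_in between -0.112 and 0.112 m and z of module1 in the frame of drawer_in between -0.01 and 0.033 m and x of module2 in the frame of drawer_in between -0.1 and 0.1 m and y of module2 in the frame of drawer_in between -0.112 and 0.112 m and z of module2 in the frame of drawer_in between -0.01 and 0.033 m and x of module3 in the frame of drawer_in between -0.1 and 0.1 m and y of module3 in the frame of drawer_in between -0.112 and 0.112 m and z of module3 in the frame of drawer_in between -0.01 and 0.033 m and x of module4 in the frame of drawer_in between -0.1 and 0.1 m and y of module4 in the frame of drawer_in between -0.112 and 0.112 m and z of module4 in the frame of drawer_in between -0.01 and 0.033 m), for 0.2 s.
3. isolator still off, the drawer is seated home (value of joint isolator below 0.15 rad and value of joint drawer below 0.004 m), for 0.2 s.
4. drawer home, the isolator is thrown on (value of joint isolator above 1.05 rad and value of joint drawer below 0.004 m), for 0.2 s.
5. isolator on, the selector has clicked over to test (all of step 4 and value of joint selector above 1.05 rad), for 0.2 s.
At the end, for the whole second after the job is handed in: Isolator on (over 1.05 rad), drawer home (under 4 mm out), selector at test (over 1.05 rad), the orange module inside the reject bin, every white module present inside the drawer with its origin less than 33 mm above the drawer's floor (not stacked); all at rest (all of step 5 and x of reject in the frame of bin_in between -0.082 and 0.082 m and y of reject in the frame of bin_in between -0.097 and 0.097 m and z of reject in the frame of bin_in between -0.01 and 0.045 m and x of module1 in the frame of drawer_in between -0.1 and 0.1 m and y of module1 in the frame of drawer_in between -0.112 and 0.112 m and z of module1 in the frame of drawer_in between -0.01 and 0.033 m and x of module2 in the frame of drawer_in between -0.1 and 0.1 m and y of module2 in the frame of drawer_in between -0.112 and 0.112 m and z of module2 in the frame of drawer_in between -0.01 and 0.033 m and x of module3 in the frame of drawer_in between -0.1 and 0.1 m and y of module3 in the frame of drawer_in between -0.112 and 0.112 m and z of module3 in the frame of drawer_in between -0.01 and 0.033 m and x of module4 in the frame of drawer_in between -0.1 and 0.1 m and y of module4 in the frame of drawer_in between -0.112 and 0.112 m and z of module4 in the frame of drawer_in between -0.01 and 0.033 m and velocity of joint drawer between -0.02 and 0.02 m/s and linear speed of each of reject, module1, module2, module3, module4 below 0.03 m/s); the robot touches nothing.
It fails at once if a bystander (jar, nut, screwdriver, spanner, tape roll or meter) is moved more than 5 cm (distance of any of jar, nut, driver, wrench, tape, meter from where it was at the start of the episode above 0.05 m).
Of module1, module2, module3, module4 only 2 to 4 are there at a start; the rules pass over those that are not, and their reading is None.
At some moment in a run one of module1, module2, module3, module4 may be knocked a few centimetres aside while the robot is not near it.
Once in a run the grip may slacken for a moment while it holds something.
It also fails if it takes over 210 s, if anything falls off the work surface, if the arm or the gripper's body presses on something with over 40 N, if the wrist force passes 120 N, or if a joint passes its speed limit or range.

### The arm

A 7-joint arm with a two-finger parallel gripper is mounted at the origin on the work surface. World frame = base frame: x ahead of the robot, y to its left, z up, the work surface at z = 0. Lengths are in m, angles in rad, forces in N, time in s.
With the tool pointing down it reaches from about 0.425 to 0.925 m from the base axis. Payload 6.8 kg.
Tool frame: the origin (TCP) lies at the very end of the fingers, on their centre line; the grasp point (between the pads) lies 19 mm behind it; z points along the fingers, y is the line along which they close (so a half turn about z gives the same grasp; the last joint's range is limited). The gripper opens to 85 mm and grips with 20 to 120 N. Pads are 22 mm wide; open, the fingers measure 114 mm over their backs; the gripper's body (76 mm by 85 mm) begins 54 mm behind the grasp point. The pads swing forward as they close: fully open they stand 13 mm farther back than shut.
Start: joints at [1.217, 0.477, 0.022, 1.555, -0.011, 1.109, -0.083], TCP at [0.164, -0.655, 0.231] pointing down, gripper open.
Joint ranges: [-2.96, 2.96], [-0.34, 2.1], [-1.41, 1.46], [0.24, 2.44], [-1.37, 4.51], [0.17, 1.92], [-2.96, 2.96]. Speed limits (rad/s): [2.39, 2.39, 3.14, 3.14, 3.14, 3.14, 3.14].

### API

Orientations are given as a rotation vector (axis times angle).
In Python, from bench import r gives the robot as it stands. The module is installed in compiled form; this text tells all that it offers.
- The arm moves only by the tool servo_tool, never from a script. Its argument "commands" is a list of rows, each a list of 7 numbers: the turn, a rotation vector about the world's x, y, z in degrees, then the shift along the world's x, y, z in mm, then the closure, from 0 (fully open) to 1 (shut). A call has 1 to 5 rows; each row is the pose to reach, as a shift and turn from the pose commanded when the call began; what a row does not reach only later rows make up. A row lasts 1/12 s, in which the tool goes at most 41.7 mm and 7.16 degrees, less where a joint would pass 70% of its speed; a pose out of reach is approached as far as the arm can. A call with a gripper value outside its range is refused whole. The fingers move at their own pace and stop on an object; "force" is the grip in N (left out, the last holds). Time passes only in rows, so rows that repeat a pose let the fingers close. It gives the time, the measured TCP pose, the force, the opening and the grip force at its end, in the units of the state.
- r.get_obs(): the state, without advancing time (a new reading comes with each control period).
- r.grab_frame(name): name is "scene" or "top"; returns (picture, depth): 420x560x3 uint8, blue, green, red; 420x560 float32, m along the optical axis (not along the pixel's ray), 0 where there is no reading.
- r.camera_info(name): a dict with "vertical_fov" (degrees; the focal length in pixels is half the picture's height over the tangent of half this angle, whatever the lens; pixels are square), "cx", "cy" (the principal point, pixels), "cam_to_world" (4x4, takes a point from camera to world coordinates). Camera axes: x right, y up, looking along -z (the intrinsics and any distortion apply to the point x, -y, -z); pixel columns grow to the right and rows downward; lengths in m; the calibration is good to about 2 mm. A picture is of the moment at which its call begins. camera_info takes no time and is no camera call.
- r.hand_in(): hands the job in; it is judged then, once.
The state is a dict: "clock": time; "joints": joint angles; "qvel": joint speeds; "tau": joint torques, N m; "tcp_pos": TCP position; "orientation": TCP orientation; "contact_force": force on the tool from outside, world axes, zero at the start; "moment": the same for the moment, N m; "grip_width": finger opening in m; "gripper_force": force on a finger pad.
Only numpy, scipy, OpenCV 4.12 (cv2) and the standard library are available. Lean on these libraries where they do the work, as an engineer would, in place of code of your own. Each camera call takes 0.05 s, during which the arm holds its last target. There are 200 camera calls.

## Working session

There is one attempt and no reset: what is moved stays moved. The work goes in short steps, Python scripts to look and compute and a tool call to move; the robot and the scene stay as the last step left them, time stands still between calls to the robot, and variables do not carry over. Pictures are saved under pics/ and viewed, at most 14 in all, crops included, and the job is handed in when it is done.

Besides the shell and the picture viewer there is one more tool, called after "Emit:" by a JSON object that holds its "api" and its "payload". servo_tool: Moves the arm, as the interface text tells. Its arguments: {"type":"object","properties":{"commands":{"type":"array"},"force":{"type":"number"}},"required":["commands"]}

```bash
mkdir -p pics; cat > h.py <<'E'
import numpy as np, cv2
from bench import r
def info(n):
    c=r.camera_info(n); f=210/np.tan(np.radians(c['vertical_fov'])/2); return f,c['cx'],c['cy'],np.array(c['cam_to_world'])
def cloud(n,d):
    f,cx,cy,T=info(n); v,u=np.mgrid[0:420,0:560]
    P=np.stack([(u-cx)/f*d,-(v-cy)/f*d,-d,np.ones_like(d)],-1)@T.T
    return P[...,:3]
E
python3 - <<'E'
from h import *
for n in('scene','top'):
    im,d=r.grab_frame(n); cv2.imwrite(f'pics/{n}0.png',im); np.savez(f'{n}0.npz',im=im,d=d,P=cloud(n,d)); c=r.camera_info(n); print(c)
o=r.get_obs(); print(o)
E
```

```text
{'vertical_fov': 54.512218760881815, 'cx': 283.89448885193605, 'cy': 208.15545668919714, 'cam_to_world': array([[-0.7575732 , -0.45116835,  0.47173082,  1.13372142],
       [ 0.65246125, -0.5448894 ,  0.52667813,  0.66695023],
       [ 0.01942062,  0.70678332,  0.70716348,  1.05392505],
       [ 0.        ,  0.        ,  0.        ,  1.        ]])}
{'vertical_fov': 51.62343590752098, 'cx': 287.0026045176715, 'cy': 206.26250213239166, 'cam_to_world': array([[ 0.00375677,  0.99642359, -0.08441512,  0.41851105],
       [-0.99999048,  0.00355593, -0.00252935, -0.02177091],
       [-0.00222013,  0.08442382,  0.99642746,  1.37017187],
       [ 0.        ,  0.        ,  0.        ,  1.        ]])}
{'clock': 0.1, 'joints': array([ 1.21693281,  0.47773366,  0.02234998,  1.55635559, -0.01151985,
        1.10930883, -0.08308584]), 'qvel': array([ 0.00134703, -0.0010473 ,  0.00187239, -0.00138552,  0.00108163,
        0.00090982,  0.00149216]), 'tau': array([ 3.97396638e-03, -5.97766256e+01,  1.61397882e+00, -2.81955957e+01,
        1.28881339e-02,  5.04156982e-03, -2.61226347e-05]), 'tcp_pos': array([ 0.1640837 , -0.65419539,  0.23041093]), 'orientation': array([-3.11626437e+00, -3.84900915e-01,  4.90888690e-04]), 'contact_force': array([ 0.77204994, -1.38681583, -1.74695539]), 'moment': array([-0.02206461,  0.00170338,  0.00506369]), 'gripper_force': 0.0, 'grip_width': 0.085281894356126}
```

View pics/scene0.png

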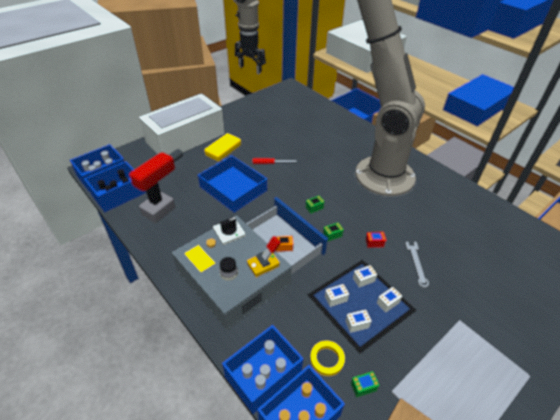

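View pics/top0.png

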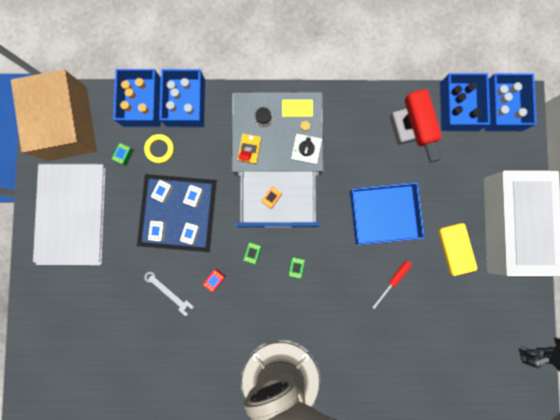

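The scene has four white modules on the mat (top view: 161,191; 192,196; 156,231; 189,233). The orange module is at (271,197), the bin at (387,213), the lever at (249,152) leaning left (on), and the knob at (307,148).

```bash
cat >> h.py <<'E'
def rect(xy):
    (c,s,a)=cv2.minAreaRect((xy*1000).astype(np.float32)); 
    if s[0]<s[1]: s=(s[1],s[0]); a+=90
    return np.round(c,1),np.round(s,1),round((a+90)%180-90,1)
def near(n,im,P,x,y,rad,zlo,zhi):
    m=(np.hypot(P[...,0]-x,P[...,1]-y)<rad)&(P[...,2]>zlo)&(P[...,2]<zhi); return m
E
python3 - <<'E'
from h import *
t=np.load('top0.npz');s=np.load('scene0.npz')
for nm,u,v in [('m1',161,191),('m2',192,196),('m3',156,231),('m4',189,233),('rej',271,197),('knob',307,148),('nut',305,126),('jar',263,116)]:
    p=t['P'][v,u]; print(nm,p.round(3))
    for n,q in(('top',t),('scene',s)):
        P=q['P']; m=near(n,q['im'],P,p[0],p[1],.045,p[2]-.012,p[2]+.012)
        if m.sum()>8: print('   ',n,m.sum(),*rect(P[m][:,:2]),'z',np.median(P[m][:,2]).round(4), P[m].mean(0).round(4))
# lever: red
for n,q in(('top',t),('scene',s)):
    P=q['P'];im=q['im'].astype(int);hsv=cv2.cvtColor(q['im'],cv2.COLOR_BGR2HSV)
    red=(im[...,2]>120)&(im[...,1]<90)&(im[...,0]<90)&(P[...,2]>.1)&(P[...,2]<.25)&(abs(P[...,1])<.3)&(P[...,0]>.5)&(P[...,0]<1)
    print(n,'lever',red.sum(),P[red].min(0).round(3),P[red].max(0).round(3),P[red].mean(0).round(3))
    blue=(hsv[...,0]>100)&(hsv[...,0]<130)&(hsv[...,1]>130)
    b=blue&(P[...,2]>.075)&(P[...,2]<.1)&(abs(P[...,1])<.3)&(P[...,0]>.4)&(P[...,0]<.8); print(' front',b.sum(),*rect(P[b][:,:2]))
    b=blue&(P[...,2]>.05)&(P[...,2]<.07)&(P[...,1]<-.1)&(P[...,1]>-.5)&(P[...,0]>.4)&(P[...,0]<.8); print(' bin',b.sum(),*rect(P[b][:,:2]))
    b=blue&(P[...,2]>.0)&(P[...,2]<.015)&(P[...,1]<-.1)&(P[...,1]>-.5)&(P[...,0]>.4)&(P[...,0]<.8); print(' binfl',b.sum(),P[b].mean(0).round(3))
    b=(P[...,2]>.088)&(P[...,2]<.1)&(abs(P[...,1])<.25)&(P[...,0]>.6)&(P[...,0]<1)&~blue; print(' station',*rect(P[b][:,:2]))
    b=(hsv[...,0]>20)&(hsv[...,0]<32)&(hsv[...,1]>150)&(P[...,2]>.1)&(P[...,2]<.14)&(abs(P[...,1])<.2)&(P[...,0]>.5)&(P[...,0]<1);print(' yblock',b.sum(),*rect(P[b][:,:2]))
P=t['P'];b=(P[...,2]>.005)&(P[...,2]<.022)&(abs(P[...,1])<.16)&(P[...,0]>.45)&(P[...,0]<.75);print('floor',np.median(P[b],0),*rect(P[b][:,:2]))
E
for f in top0 scene0; do :; done
python3 - <<'E'
import cv2
a=cv2.imread('pics/top0.png')[80:240,220:340]; b=cv2.imread('pics/scene0.png')[190:310,170:330]
a=cv2.resize(a,(420,560),interpolation=3);b=cv2.resize(b,(380,285),interpolation=3)
import numpy as np
c=np.zeros((560,800,3),np.uint8);c[:,:420]=a;c[:285,420:]=b;cv2.imwrite('pics/c1.png',c)
E
```

```text
m1 [0.576 0.369 0.047]
    top 245 [577.3 369.5] [56.3 40. ] -26.3 z 0.0445 [0.5767 0.3685 0.0443]
    scene 275 [580.2 371.3] [59.4 40.9] -26.7 z 0.0414 [0.5813 0.3722 0.0411]
m2 [0.561 0.273 0.045]
    top 243 [562.8 271.8] [57.6 39. ] -20.7 z 0.0442 [0.5623 0.2711 0.0439]
    scene 242 [566.2 273.5] [58.3 39.9] -21.4 z 0.0412 [0.5676 0.2747 0.0412]
m3 [0.454 0.381 0.045]
    top 250 [454.5 381.8] [57.6 39.3] -4.6 z 0.0447 [0.4542 0.3804 0.0445]
    scene 253 [457.3 383. ] [59.7 39.8] -4.9 z 0.0412 [0.4594 0.384  0.0407]
m4 [0.448 0.281 0.04 ]
    top 255 [447.1 280.7] [57.8 39.7] -17.6 z 0.0444 [0.4463 0.279  0.044 ]
    scene 241 [450.5 282.7] [59.3 41.3] -18.0 z 0.0405 [0.4531 0.283  0.0399]
rej [0.558 0.03  0.059]
    top 235 [558.6  29.1] [57.7 38.4] -33.9 z 0.0546 [0.5584 0.0286 0.0545]
    scene 132 [559.5  33.3] [48.7 43.9] -40.3 z 0.0521 [0.5573 0.034  0.0519]
knob [ 0.688 -0.075  0.154]
    top 95 [696.6 -75.8] [50.3 15.1] -11.1 z 0.1527 [ 0.6959 -0.0757  0.1527]
    scene 88 [699.1 -73.8] [47.5 19. ] -13.1 z 0.1501 [ 0.7    -0.0724  0.1494]
nut [ 0.765 -0.071  0.104]
   
[... 289 characters left out ...]
6] 54.2 z 0.1448 [0.7906 0.0545 0.1444]
top lever 94 [0.646 0.083 0.14 ] [0.682 0.114 0.198] [0.661 0.099 0.185]
 front 334 [584.5 133.5] [519.1 168.8] 48.7
 bin 410 [ 510.1 -324.4] [201.8 170.4] -84.2
 binfl 3052 [ 0.511 -0.329  0.006]
 station [751.8  10. ] [268.7 242.6] -89.3
 yblock 375 [754.8   8.7] [254.6  99.1] -50.2
scene lever 133 [0.644 0.086 0.159] [0.681 0.117 0.194] [0.666 0.103 0.179]
 front 354 [585.7 133.7] [522.4 167.4] 49.0
 bin 373 [ 507.4 -264.7] [325.5 174.1] -84.7
 binfl 1060 [ 0.502 -0.337  0.005]
 station [753.7  12.4] [274.8 241.4] -89.5
 yblock 385 [758.5  26.2] [267.3 105. ] -58.9
floor [ 0.5599214  -0.00219923  0.01579654] [5.974e+02 1.000e-01] [318.7 296.7] -89.5
```

View pics/c1.png

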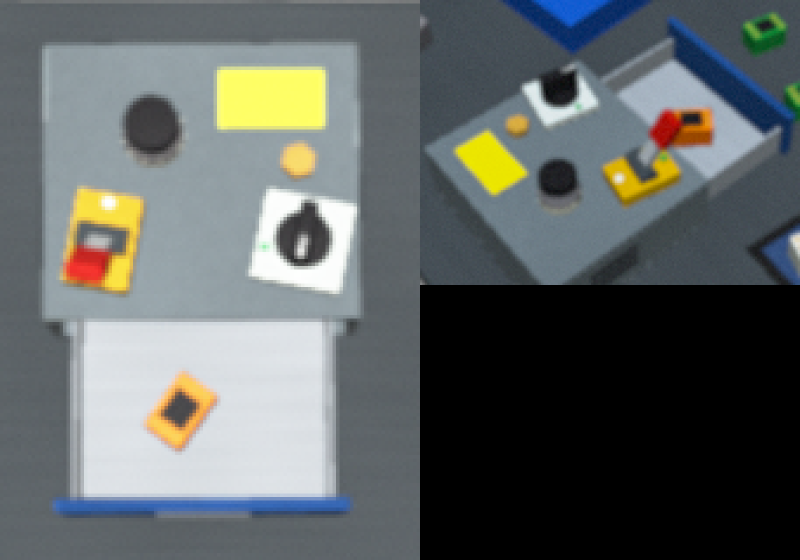

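```bash
python3 - <<'E'
from h import *
for n in('top','scene'):
    q=np.load(n+'0.npz');P=q['P'];hsv=cv2.cvtColor(q['im'],cv2.COLOR_BGR2HSV);im=q['im'].astype(int)
    R=(P[...,0]>.61)&(P[...,0]<.74)&(P[...,1]>.04)&(P[...,1]<.16)
    b=R&(hsv[...,0]>18)&(hsv[...,0]<34)&(hsv[...,1]>120)&(P[...,2]<.13);print(n,'block',b.sum(),*rect(P[b][:,:2]),P[b].mean(0))
    hi=R&(P[...,2]>.126); print(' hi',hi.sum())
    for z in np.arange(.126,.2,.01):
        k=hi&(P[...,2]>=z)&(P[...,2]<z+.01)
        if k.sum()>2:print('  z%.3f'%z,k.sum(),P[k].mean(0).round(4),np.ptp(P[k],0).round(3), im[k].mean(0).round())
    st=(abs(P[...,2]-(.0975 if n=='top' else .095))<.004)&(abs(P[...,1])<.25)&(P[...,0]>.6)&(P[...,0]<1)
    print(' station',*rect(P[st][:,:2]))
    wb=(P[...,2]>.105)&(P[...,2]<.118)&(np.hypot(P[...,0]-.69,P[...,1]+.075)<.06);print(' selblock',*rect(P[wb][:,:2]))
    ft=(P[...,2]>.08)&(P[...,2]<.1)&(abs(P[...,1])<.17)&(P[...,0]>.42)&(P[...,0]<.52);print(' front',ft.sum(),*rect(P[ft][:,:2]),np.median(P[ft],0).round(4))
    bn=(P[...,2]>.05)&(P[...,2]<.075)&(np.hypot(P[...,0]-.51,P[...,1]+.325)<.15);print(' bin',bn.sum(),*rect(P[bn][:,:2]))
    w=(P[...,2]>.045)&(P[...,2]<.065)&(abs(P[...,1])<.17)&(P[...,0]>.48)&(P[...,0]<.62)&(abs(P[...,1]-.03)>.06); 
    for sgn in(1,-1):
        k=w&(P[...,1]*sgn>0);print(' wall',k.sum(),P[k].mean(0).round(4),np.ptp(P[k],0).round(3))
E
```

```text
top block 255 [695.2  94.9] [80.9 60.3] -10.4 [0.7017569  0.08672807 0.12042987]
 hi 239
  z0.126 77 [0.6972 0.0919 0.1316] [0.065 0.051 0.01 ] [ 98. 131. 140.]
  z0.136 33 [0.6914 0.0899 0.1388] [0.018 0.041 0.009] [132. 139. 141.]
  z0.146 9 [0.6828 0.0956 0.1516] [0.004 0.019 0.007] [150. 151. 175.]
  z0.156 7 [0.6766 0.0916 0.1622] [0.01  0.028 0.009] [ 87. 109. 180.]
  z0.166 19 [0.6721 0.0952 0.1706] [0.02  0.029 0.01 ] [ 51.  74. 194.]
  z0.176 25 [0.6624 0.0953 0.1814] [0.027 0.032 0.008] [ 37.  71. 201.]
  z0.186 65 [0.6544 0.0998 0.1906] [0.02  0.03  0.009] [ 42.  61. 227.]
  z0.196 4 [0.6542 0.0974 0.1972] [0.006 0.022 0.002] [ 44.  60. 235.]
 station [750.7  10. ] [268.1 240.3] -89.3
 selblock [696.2 -76. ] [76.8 75.2] -11.1
 front 366 [474.6   7.8] [249.1  12.3] -89.6 [0.4744 0.0064 0.0881]
 bin 426 [ 510.  -324.5] [201.9 170.6] -84.2
 wall 90 [0.5504 0.1198 0.0588] [0.137 0.005 0.013]
 wall 88 [ 0.5522 -0.1019  0.0578] [0.135 0.004 0.014]
scene block 359 [691.3  87.4] [90.2 73.6] -10.7 [0.70506639 0.10324964 0.1165292 ]
 hi 314
  z0.126 94 [0.6999 0.0955 0.1309] [0.029 0.047 0.009] [83. 87. 84.]
  z0.136 29 [0.6888 0.097  0.1413] [0.018 0.023 0.01 ] [144. 145. 139.]
  z0.146 25 [0.6826 0.0994 0.1512] [0.021 0.025 0.009] [146. 144. 140.]
  z0.156 30 [0.6766 0.1015 0.1612] [0.019 0.03  0.01 ] [ 73.  79. 142.]
  z0.166 42 [0.6721 0.1018 0.171 ] [0.022 0.034 0.009] [ 25.  30. 152.]
  z0.176 47 [0.6646 0.1044 0.1808] [0.031 0.032 0.01 ] [ 20.  29. 157.]
  z0.186 47 [0.6583 0.1017 0.1894] [0.018 0.03  0.008] [ 25.  32. 177.]
 station [753.7  11.7] [273.3 241.4] -89.5
 selblock [698.9 -73.2] [78.1 76.8] 78.7
 front 249 [478.5   9.1] [250.4  16.8] -89.7 [0.479  0.0153 0.0847]
 bin 371 [ 512.8 -322.5] [209.4 174.1] -84.7
 wall 138 [0.5301 0.119  0.0533] [0.131 0.044 0.019]
 wall 160 [ 0.5243 -0.089   0.0538] [0.133 0.084 0.02 ]
```

Emit:
{"api": "servo_tool", "payload": {"commands": [[0,0,0,29,26,4,1],[0,0,0,58,52,8,1],[0,0,0,87,78,12,1],[0,0,0,116,104,16,1],[0,0,0,145,130,20,1]], "force": 40}}

```text
clock: 0.52
tcp_pos: [0.3102, -0.5231, 0.2511]
orientation: [-3.117, -0.385, 0.001]
contact_force: [0.9, 0.7, 0.4]
grip_width: 0.0255
gripper_force: 0.0
```

Emit:
{"api": "servo_tool", "payload": {"commands": [[0,0,0,29,26,0,1],[0,0,0,58,52,0,1],[0,0,0,87,78,0,1],[0,0,0,116,104,0,1],[0,0,0,145,130,0,1]]}}

```text
clock: 0.93
tcp_pos: [0.4551, -0.3931, 0.251]
orientation: [-3.118, -0.385, 0.001]
contact_force: [0.9, -0.5, 0.1]
grip_width: 0.0002
gripper_force: 0.0
```

Emit:
{"api": "servo_tool", "payload": {"commands": [[0,0,0,10,34,0,1],[0,0,0,19,67,0,1],[0,0,0,29,101,0,1],[0,0,0,38,134,0,1],[0,0,0,48,168,0,1]]}}

```text
clock: 1.35
tcp_pos: [0.502, -0.2252, 0.251]
orientation: [-3.118, -0.385, 0.001]
contact_force: [1.6, -0.5, -0.3]
grip_width: -0.0006
gripper_force: 0.0
```

Emit:
{"api": "servo_tool", "payload": {"commands": [[0,0,0,10,34,0,1],[0,0,0,19,67,0,1],[0,0,0,29,101,0,1],[0,0,0,38,134,0,1],[0,0,0,48,168,0,1]]}}

```text
clock: 1.77
tcp_pos: [0.55, -0.0573, 0.251]
orientation: [3.118, 0.384, -0.001]
contact_force: [0.8, -0.6, -0.0]
grip_width: -0.0001
gripper_force: 0.0
```

Emit:
{"api": "servo_tool", "payload": {"commands": [[0,0,0,10,34,0,1],[0,0,0,19,67,0,1],[0,0,0,29,101,0,1],[0,0,0,38,134,0,1],[0,0,0,48,168,0,1]]}}

```text
clock: 2.18
tcp_pos: [0.5982, 0.1106, 0.2509]
orientation: [3.118, 0.384, -0.001]
contact_force: [0.4, -0.1, -0.2]
grip_width: 0.0001
gripper_force: 0.0
```

Emit:
{"api": "servo_tool", "payload": {"commands": [[0,0,0,0,0,-20,1],[0,0,0,0,0,-50,1],[0,0,0,0,0,-75,1],[0,0,0,0,0,-86,1]]}}

```text
clock: 2.52
tcp_pos: [0.596, 0.1088, 0.1614]
orientation: [3.117, 0.386, -0.009]
contact_force: [-0.6, -1.0, 0.0]
grip_width: 0.0004
gripper_force: 0.0
```

Emit:
{"api": "servo_tool", "payload": {"commands": [[0,0,0,12,-2,0,1],[0,0,0,24,-4,0,1],[0,0,0,36,-6,0,1],[0,0,0,48,-8,0,1],[0,0,0,60,-10,0,1]]}}

```text
clock: 2.93
tcp_pos: [0.6573, 0.0996, 0.1656]
orientation: [-3.117, -0.385, 0.005]
contact_force: [-6.3, 0.1, 4.7]
grip_width: 0.0
gripper_force: 3.0
```

Contact; push on past upright.

Emit:
{"api": "servo_tool", "payload": {"commands": [[0,0,0,11,-2,0,1],[0,0,0,22,-4,0,1],[0,0,0,33,-6,0,1],[0,0,0,44,-8,0,1],[0,0,0,54,-10,0,1]]}}

```text
clock: 3.35
tcp_pos: [0.7064, 0.0903, 0.1647]
orientation: [-3.116, -0.385, 0.024]
contact_force: [-42.7, 1.9, 27.1]
grip_width: -0.0001
gripper_force: 25.5
```

Emit:
{"api": "servo_tool", "payload": {"commands": [[0,0,0,5,-1,0,1],[0,0,0,5,-1,0,1],[0,0,0,5,-1,0,1]]}}

```text
clock: 3.6
tcp_pos: [0.7062, 0.0904, 0.1649]
orientation: [-3.115, -0.389, 0.038]
contact_force: [-35.9, 0.4, 21.9]
grip_width: -0.0002
gripper_force: 20.9
```

Emit:
{"api": "servo_tool", "payload": {"commands": [[0,0,0,-15,0,35,1],[0,0,0,-40,-10,75,1],[0,0,-7,-80,-20,85,1],[0,0,-14,-120,-30,85,0.5],[0,0,-20,-155,-45,85,0.3]]}}

```text
clock: 4.02
tcp_pos: [0.5627, 0.0447, 0.2522]
orientation: [-3.135, 0.17, -0.005]
contact_force: [-0.5, -0.5, -0.3]
grip_width: 0.0233
gripper_force: 0.0
```

```bash
python3 - <<'E'
from h import *
for n in('scene','top'):
    im,d=r.grab_frame(n); np.savez(f'{n}1.npz',im=im,d=d,P=cloud(n,d))
    P=cloud(n,d)
    R=(P[...,0]>.64)&(P[...,0]<.76)&(P[...,1]>.06)&(P[...,1]<.13)&(P[...,2]>.135)&(P[...,2]<.21)&(im[...,2]>130)&(im[...,1]<90)
    print(n,R.sum(),P[R].mean(0).round(3) if R.any() else 0)
    for nm,x,y,z in [('rej',.559,.031,.052),('m1',.5785,.37,.042),('m2',.5645,.272,.042),('m3',.456,.382,.042),('m4',.449,.2815,.042)]:
        m=near(n,im,P,x,y,.05,z-.012,z+.012)
        if m.sum()>20: print('  ',nm,m.sum(),*rect(P[m][:,:2]))
print(r.get_obs()['tcp_pos'])
E
```

```text
scene 75 [0.735 0.089 0.186]
   rej 193 [561.8  30.5] [58.8 40.4] -33.1
   m1 301 [580.3 370.9] [59.3 42.7] -24.0
   m2 260 [566.5 274.3] [59.  39.5] -20.2
   m3 261 [457. 383.] [60.6 39.7] -4.2
   m4 230 [450.1 280.2] [61.9 41. ] -16.0
top 130 [0.727 0.087 0.184]
   m1 249 [577.6 369.8] [56.3 40.1] -26.0
   m2 245 [562.9 271.7] [57.7 38.5] -20.5
   m3 253 [454.5 381.8] [57.6 40.5] -4.3
   m4 252 [446.8 279.8] [58.1 39.7] -16.8
[0.5566236  0.040247   0.24958822]
```

Emit:
{"api": "servo_tool", "payload": {"commands": [[0,0,-6,1,-3,-25,0.15],[0,0,-12,2,-6,-50,0.15],[0,0,-18,3,-10,-80,0.15],[0,0,-24,3,-10,-110,0.15],[0,0,-27,3,-10,-140,0.15]]}}

```text
clock: 4.53
tcp_pos: [0.5674, 0.0334, 0.1097]
orientation: [-3.01, 0.898, -0.002]
contact_force: [0.5, -0.1, 0.1]
grip_width: 0.0723
gripper_force: 0.0
```

Emit:
{"api": "servo_tool", "payload": {"commands": [[0,0,0,0,0,-25,0.15],[0,0,0,0,0,-50,0.15],[0,0,0,0,0,-70,0.15],[0,0,0,0,0,-84,0.15],[0,0,0,0,0,-86,0.15]]}}

```text
clock: 4.95
tcp_pos: [0.5653, 0.0336, 0.0218]
orientation: [3.011, -0.889, -0.006]
contact_force: [-0.8, 0.2, -0.4]
grip_width: 0.0727
gripper_force: 0.0
```

Emit:
{"api": "servo_tool", "payload": {"commands": [[0,0,0,0,0,0,1],[0,0,0,0,0,0,1],[0,0,0,0,0,0,1],[0,0,0,0,0,0,1],[0,0,0,0,0,0,1]], "force": 50}}

```text
clock: 5.37
tcp_pos: [0.5678, 0.0338, 0.0257]
orientation: [-3.012, 0.89, -0.004]
contact_force: [-0.6, -1.1, 6.4]
grip_width: 0.0373
gripper_force: 51.0
```

Emit:
{"api": "servo_tool", "payload": {"commands": [[0,0,0,0,0,15,1],[0,0,0,0,0,45,1],[0,0,0,0,0,80,1],[0,0,0,-4,-20,110,1],[0,0,0,-10,-50,125,1]]}}

```text
clock: 5.78
tcp_pos: [0.559, -0.0125, 0.1537]
orientation: [-3.011, 0.879, -0.009]
contact_force: [1.6, 0.1, -0.9]
grip_width: 0.0372
gripper_force: 50.5
```

Emit:
{"api": "servo_tool", "payload": {"commands": [[0,0,0,-6,-40,0,1],[0,0,0,-12,-80,0,1],[0,0,0,-18,-120,0,1],[0,0,0,-24,-160,0,1],[0,0,0,-30,-200,0,1]]}}

```text
clock: 6.2
tcp_pos: [0.5259, -0.2179, 0.1498]
orientation: [-3.013, 0.889, -0.001]
contact_force: [0.8, -0.3, -2.5]
grip_width: 0.0373
gripper_force: 50.5
```

Emit:
{"api": "servo_tool", "payload": {"commands": [[0,0,0,-6,-35,0,1],[0,0,0,-12,-70,0,1],[0,0,0,-15,-97,0,1],[0,0,0,-15,-107,-20,1],[0,0,0,-15,-107,-50,1]]}}

```text
clock: 6.62
tcp_pos: [0.5125, -0.3291, 0.102]
orientation: [3.007, -0.898, 0.012]
contact_force: [0.5, 0.5, -2.5]
grip_width: 0.0371
gripper_force: 50.5
```

Emit:
{"api": "servo_tool", "payload": {"commands": [[0,0,0,0,0,-30,1],[0,0,0,0,0,-60,1],[0,0,0,0,0,-75,1],[0,0,0,0,0,-79,1]]}}

```text
clock: 6.95
tcp_pos: [0.5094, -0.3218, 0.0172]
orientation: [-3.012, 0.889, 0.008]
contact_force: [-0.3, 0.7, -1.6]
grip_width: 0.0369
gripper_force: 50.4
```

Emit:
{"api": "servo_tool", "payload": {"commands": [[0,0,0,0,0,0,0.3],[0,0,0,0,0,0,0.15],[0,0,0,0,0,0,0.15],[0,0,0,0,0,10,0.15],[0,0,0,0,0,40,0.15]]}}

```text
clock: 7.37
tcp_pos: [0.5096, -0.322, 0.0589]
orientation: [-3.012, 0.889, 0.008]
contact_force: [0.2, -0.0, 0.2]
grip_width: 0.0726
gripper_force: 0.0
```

Emit:
{"api": "servo_tool", "payload": {"commands": [[0,0,0,0,0,40,0.15],[0,0,0,0,20,75,0.15],[0,0,5,4,55,95,0.15],[0,0,10,8,95,95,0.15],[0,0,13,12,135,95,0.15]]}}

```text
clock: 7.78
tcp_pos: [0.5252, -0.188, 0.1595]
orientation: [3.094, -0.54, 0.011]
contact_force: [1.3, 1.2, 0.0]
grip_width: 0.0726
gripper_force: 0.0
```

Emit:
{"api": "servo_tool", "payload": {"commands": [[0,0,0,3,41,0,0.15],[0,0,0,6,82,0,0.15],[0,0,0,9,123,0,0.15],[0,0,0,12,164,0,0.15],[0,0,0,15,205,0,0.15]]}}

```text
clock: 8.2
tcp_pos: [0.539, 0.0187, 0.1576]
orientation: [-3.094, 0.544, -0.005]
contact_force: [0.8, 0.3, 0.2]
grip_width: 0.0724
gripper_force: 0.0
```

Emit:
{"api": "servo_tool", "payload": {"commands": [[0,0,0,5,41,0,0.15],[0,0,0,10,82,0,0.15],[0,0,0,15,123,0,0.15],[0,0,0,20,164,0,0.15],[0,0,0,24,200,0,0.15]]}}

```text
clock: 8.62
tcp_pos: [0.563, 0.22, 0.1577]
orientation: [-3.093, 0.541, -0.004]
contact_force: [1.1, -0.6, 0.1]
grip_width: 0.0726
gripper_force: 0.0
```

```bash
cat > look.py <<'E'
from h import *
import sys
k=sys.argv[1]
for n in('top','scene'):
    im,d=r.grab_frame(n); P=cloud(n,d); np.savez(f'{n}{k}.npz',im=im,d=d,P=P); cv2.imwrite(f'pics/{n}{k}.png',im)
    off=np.array([1.5,1,0])*(1 if n=='top' else -1)
    m=(P[...,2]>.034)&(P[...,2]<.062)&(P[...,1]<.45)&(P[...,1]>-.12)&(P[...,0]>.40)&(P[...,0]<.64)
    if n=='top': m|=(np.hypot(P[...,0]-.51,P[...,1]+.325)<.1)&(P[...,2]>.03)&(P[...,2]<.052)
    N,L,S,C=cv2.connectedComponentsWithStats(m.astype(np.uint8),connectivity=4)
    for i in range(1,N):
        if S[i,4]>90:
            q=P[L==i]; c,s,a=rect(q[:,:2]); print(n,S[i,4],(c+off[:2]).round(1),s,a,'z',np.median(q[:,2]).round(3),im[L==i].mean(0).round())
o=r.get_obs(); print(o['clock'],o['tcp_pos'].round(4),o['orientation'].round(3))
E
python3 look.py 2
```

```text
top 254 [ 505.8 -319.2] [58.6 39. ] -34.2 z 0.044 [ 88. 144. 197.]
top 249 [455.9 382.6] [57.5 39.4] -5.1 z 0.045 [233. 211. 194.]
scene 601 [545.   12.4] [246.3 137.5] -88.3 z 0.048 [102.  83.  67.]
scene 222 [449.4 280.3] [59.7 39.4] -16.1 z 0.041 [200. 172. 156.]
scene 238 [564.2 271.8] [59.1 41.5] -17.8 z 0.041 [204. 175. 157.]
scene 245 [457.  381.4] [59.9 39.4] -5.6 z 0.041 [204. 176. 159.]
scene 282 [578.5 370.1] [58.9 39. ] -24.4 z 0.041 [203. 175. 157.]
8.7167 [0.5621 0.2259 0.1579] [-3.09e+00  5.27e-01 -3.00e-03]
```

Emit:
{"api": "servo_tool", "payload": {"commands": [[0,0,0,1,30,-5,0.15],[0,0,0,2,46,-30,0.15],[0,0,0,2,46,-65,0.15],[0,0,0,2,46,-100,0.15],[0,0,0,2,46,-125,0.15]]}}

```text
clock: 9.13
tcp_pos: [0.5643, 0.2622, 0.0296]
orientation: [3.094, -0.543, 0.001]
contact_force: [0.2, -0.4, -0.1]
grip_width: 0.0727
gripper_force: 0.0
```

Emit:
{"api": "servo_tool", "payload": {"commands": [[0,0,0,0,0,-14,0.15],[0,0,0,0,0,-18,0.15],[0,0,0,0,0,-18,0.4],[0,0,0,0,0,-18,1],[0,0,0,0,0,-18,1]]}}

```text
clock: 9.55
tcp_pos: [0.5664, 0.264, 0.0148]
orientation: [-3.091, 0.543, -0.005]
contact_force: [-3.4, -2.5, 40.9]
grip_width: 0.0375
gripper_force: 44.7
```

Emit:
{"api": "servo_tool", "payload": {"commands": [[0,0,0,0,0,0,1],[0,0,0,0,0,0,1],[0,0,0,0,0,10,1],[0,0,0,0,0,40,1],[0,0,0,0,0,80,1]], "force": 60}}

```text
clock: 9.97
tcp_pos: [0.5623, 0.2612, 0.0913]
orientation: [3.09, -0.542, -0.008]
contact_force: [0.8, 0.6, -1.7]
grip_width: 0.0375
gripper_force: 60.4
```

Emit:
{"api": "servo_tool", "payload": {"commands": [[0,0,4,0,-20,25,1],[0,0,8,2,-50,40,1],[0,0,12,4,-88,40,1],[0,0,16,6,-126,40,1],[0,0,20,8,-164,40,1]]}}

```text
clock: 10.38
tcp_pos: [0.5726, 0.097, 0.1341]
orientation: [3.141, 0.009, 0.003]
contact_force: [0.8, -0.3, -1.7]
grip_width: 0.0372
gripper_force: 60.5
```

Emit:
{"api": "servo_tool", "payload": {"commands": [[0,0,0,4,-38,0,1],[0,0,0,8,-76,0,1],[0,0,0,12,-114,0,1],[0,0,0,12,-136,-5,1],[0,0,0,12,-140,-30,1]]}}

```text
clock: 10.8
tcp_pos: [0.5875, -0.0488, 0.1066]
orientation: [3.137, -0.012, 0.012]
contact_force: [0.9, -0.3, -1.5]
grip_width: 0.0369
gripper_force: 60.6
```

Emit:
{"api": "servo_tool", "payload": {"commands": [[0,0,0,0,0,-30,1],[0,0,0,0,0,-55,1],[0,0,0,0,0,-68,1],[0,0,0,0,0,-74,1],[0,0,0,0,0,-75,1]]}}

```text
clock: 11.22
tcp_pos: [0.5842, -0.041, 0.0271]
orientation: [3.142, 0.003, -0.002]
contact_force: [0.4, -0.4, -1.2]
grip_width: 0.0368
gripper_force: 60.4
```

Emit:
{"api": "servo_tool", "payload": {"commands": [[0,0,0,0,0,-1,0.35],[0,0,0,0,0,-1,0.35],[0,0,0,0,0,5,0.35],[0,0,0,0,0,40,0.35],[0,0,0,0,0,80,0.35]]}}

```text
clock: 11.63
tcp_pos: [0.583, -0.0411, 0.1074]
orientation: [-3.141, -0.003, 0.006]
contact_force: [0.6, 0.8, -0.1]
grip_width: 0.0556
gripper_force: 0.0
```

Emit:
{"api": "servo_tool", "payload": {"commands": [[0,0,0,0,15,25,0.15],[0,0,-6,0,53,30,0.15],[0,0,-12,0,93,30,0.15],[0,0,-18,0,133,30,0.15],[0,0,-25,0,173,30,0.15]]}}

```text
clock: 12.05
tcp_pos: [0.5851, 0.1336, 0.1396]
orientation: [-3.064, 0.687, -0.004]
contact_force: [1.1, -0.4, -0.6]
grip_width: 0.0724
gripper_force: 0.0
```

Emit:
{"api": "servo_tool", "payload": {"commands": [[0,0,0,0,40,0,0.15],[0,0,0,0,80,0,0.15],[0,0,0,-2,120,0,0.15],[0,0,0,-4,160,0,0.15],[0,0,0,-4,180,0,0.15]]}}

```text
clock: 12.47
tcp_pos: [0.5788, 0.3192, 0.1395]
orientation: [-3.065, 0.667, -0.0]
contact_force: [-0.6, 1.3, 0.8]
grip_width: 0.0724
gripper_force: 0.0
```

```bash
python3 look.py 3
```

```text
top 119 [561.1 120.8] [156.6   5.1] 0.2 z 0.057 [166. 161. 156.]
top 256 [568.3 -66.2] [58.5 37. ] 0.1 z 0.054 [239. 218. 202.]
top 254 [ 505.9 -318.7] [58.4 38.4] -33.7 z 0.044 [ 88. 143. 197.]
scene 830 [544.5  13.7] [247.9 140.8] -87.0 z 0.05 [124. 104.  89.]
scene 248 [456. 382.] [60.1 39.1] -5.5 z 0.041 [203. 175. 159.]
scene 277 [579.  369.9] [58.6 41. ] -24.5 z 0.041 [203. 174. 157.]
12.5667 [0.5789 0.3188 0.1393] [-3.065  0.665 -0.   ]
```

Emit:
{"api": "servo_tool", "payload": {"commands": [[0,0,0,0,38,-5,0.15],[0,0,0,0,59,-30,0.15],[0,0,0,0,59,-65,0.15],[0,0,0,0,59,-95,0.15],[0,0,0,0,59,-112,0.15]]}}

```text
clock: 12.98
tcp_pos: [0.5796, 0.3689, 0.023]
orientation: [3.065, -0.677, -0.002]
contact_force: [-0.9, -1.3, 0.3]
grip_width: 0.0728
gripper_force: 0.0
```

Emit:
{"api": "servo_tool", "payload": {"commands": [[0,0,0,0,0,-6,0.15],[0,0,0,0,0,-6,1],[0,0,0,0,0,-6,1],[0,0,0,0,0,-6,1],[0,0,0,0,0,-6,1]]}}

```text
clock: 13.4
tcp_pos: [0.5822, 0.3716, 0.0219]
orientation: [-3.065, 0.678, -0.004]
contact_force: [1.1, -0.1, 5.7]
grip_width: 0.0367
gripper_force: 61.8
```

Emit:
{"api": "servo_tool", "payload": {"commands": [[0,0,0,0,0,0,1],[0,0,0,0,0,10,1],[0,0,0,0,0,40,1],[0,0,0,0,0,80,1],[0,0,0,0,-10,110,1]]}}

```text
clock: 13.82
tcp_pos: [0.58, 0.3636, 0.1327]
orientation: [-3.065, 0.673, -0.0]
contact_force: [0.8, 0.7, -0.1]
grip_width: 0.0366
gripper_force: 60.7
```

Emit:
{"api": "servo_tool", "payload": {"commands": [[0,0,5,1,-38,5,1],[0,0,10,2,-77,5,1],[0,0,15,3,-116,5,1],[0,0,20,4,-155,5,1],[0,0,25,5,-194,5,1]]}}

```text
clock: 14.23
tcp_pos: [0.5854, 0.1649, 0.1354]
orientation: [3.141, 0.009, 0.002]
contact_force: [1.0, -0.3, -2.0]
grip_width: 0.0363
gripper_force: 66.2
```

Emit:
{"api": "servo_tool", "payload": {"commands": [[0,0,0,1,-38,0,1],[0,0,0,1,-70,0,1],[0,0,0,1,-88,0,1],[0,0,0,1,-91,-10,1],[0,0,0,1,-91,-35,1]]}}

```text
clock: 14.65
tcp_pos: [0.5895, 0.074, 0.1027]
orientation: [-3.141, 0.004, -0.012]
contact_force: [1.0, 0.9, -1.6]
grip_width: 0.037
gripper_force: 66.4
```

Emit:
{"api": "servo_tool", "payload": {"commands": [[0,0,0,0,0,-30,1],[0,0,0,0,0,-55,1],[0,0,0,0,0,-66,1],[0,0,0,0,0,-69,1],[0,0,0,0,0,-69,1]]}}

```text
clock: 15.07
tcp_pos: [0.5882, 0.0768, 0.0315]
orientation: [-3.141, -0.003, -0.004]
contact_force: [0.3, 0.3, -0.1]
grip_width: 0.0367
gripper_force: 67.5
```

```bash
python3 look.py 4
```

```text
top 247 [572.  -66.2] [56.9 37. ] -0.1 z 0.054 [243. 222. 205.]
top 246 [ 505.7 -319.4] [58.7 39.1] -32.5 z 0.044 [ 90. 147. 199.]
top 247 [455.9 382.3] [57.6 38.4] -5.1 z 0.044 [236. 214. 197.]
top 250 [448.3 281.2] [57.7 40.2] -17.7 z 0.044 [236. 216. 199.]
scene 360 [546.9 -77.2] [125.   61.1] 4.0 z 0.051 [160. 145. 134.]
scene 295 [539.2  75.7] [133.8 105.4] -4.6 z 0.048 [106.  87.  71.]
scene 127 [594.3  75. ] [64.1 31. ] 83.0 z 0.052 [166. 146. 133.]
scene 218 [448.6 280.2] [60.2 40.2] -14.8 z 0.041 [203. 175. 159.]
scene 245 [455.6 381.6] [59.9 38.8] -6.4 z 0.041 [207. 179. 162.]
15.1667 [0.5876 0.0769 0.0315] [-3.141e+00 -3.000e-03 -3.000e-03]
```

Emit:
{"api": "servo_tool", "payload": {"commands": [[0,0,0,0,0,-2,0.43],[0,0,0,0,0,-2,0.43],[0,0,0,0,0,5,0.43],[0,0,0,0,0,40,0.43],[0,0,0,0,0,80,0.43]]}}

```text
clock: 15.58
tcp_pos: [0.5841, 0.0755, 0.1091]
orientation: [3.141, 0.003, -0.01]
contact_force: [0.3, 0.1, 0.0]
grip_width: 0.0487
gripper_force: 0.0
```

Emit:
{"api": "servo_tool", "payload": {"commands": [[0,0,0,-20,25,15,0.15],[0,0,-5,-40,60,15,0.15],[0,0,-10,-62,94,15,0.15],[0,0,-14,-85,127,15,0.15],[0,0,-17,-107,160,15,0.15]]}}

```text
clock: 16.0
tcp_pos: [0.4781, 0.2371, 0.1261]
orientation: [-3.106, 0.468, -0.001]
contact_force: [0.2, 1.1, 0.4]
grip_width: 0.0726
gripper_force: 0.0
```

Emit:
{"api": "servo_tool", "payload": {"commands": [[0,0,0,-20,30,0,0.15],[0,0,0,-30,45,-15,0.15],[0,0,0,-30,45,-50,0.15],[0,0,0,-30,45,-80,0.15],[0,0,0,-30,45,-97,0.15]]}}

```text
clock: 16.42
tcp_pos: [0.4478, 0.2805, 0.0262]
orientation: [3.106, -0.459, -0.003]
contact_force: [-0.2, -0.0, -0.2]
grip_width: 0.0724
gripper_force: 0.0
```

Emit:
{"api": "servo_tool", "payload": {"commands": [[0,0,0,0,0,-7,0.15],[0,0,0,0,0,-7,1],[0,0,0,0,0,-7,1],[0,0,0,0,0,-7,1],[0,0,0,0,0,-7,1]]}}

```text
clock: 16.83
tcp_pos: [0.4507, 0.2816, 0.023]
orientation: [-3.105, 0.462, -0.003]
contact_force: [0.0, 0.1, -0.7]
grip_width: 0.0364
gripper_force: 60.9
```

Emit:
{"api": "servo_tool", "payload": {"commands": [[0,0,0,0,0,0,1],[0,0,0,0,0,10,1],[0,0,0,0,0,40,1],[0,0,0,0,0,80,1],[0,0,0,0,-10,110,1]]}}

```text
clock: 17.25
tcp_pos: [0.4494, 0.273, 0.1345]
orientation: [-3.105, 0.458, -0.001]
contact_force: [1.1, 0.3, -1.2]
grip_width: 0.0367
gripper_force: 60.9
```

```bash
python3 look.py 5
```

```text
top 236 [583.8  75.1] [57.6 35.8] 0.4 z 0.054 [244. 222. 204.]
top 246 [572.  -66.1] [57.8 37. ] -0.0 z 0.054 [244. 224. 207.]
top 255 [ 506.6 -319.3] [59.4 38.9] -32.9 z 0.044 [ 90. 147. 200.]
scene 816 [546.9  14.2] [246.3 135.5] -87.3 z 0.049 [125. 105.  90.]
scene 199 [582.8  76.4] [54.8 40.2] -0.8 z 0.051 [200. 173. 157.]
scene 247 [456.5 381.9] [59.9 38.8] -6.2 z 0.041 [207. 179. 162.]
17.35 [0.4525 0.2714 0.1369] [-3.102  0.464 -0.012]
```

Emit:
{"api": "servo_tool", "payload": {"commands": [[0,0,4,14,-35,5,1],[0,0,8,28,-70,5,1],[0,0,12,42,-105,5,1],[0,0,17,56,-140,5,1],[0,0,17,70,-175,5,1]]}}

```text
clock: 17.77
tcp_pos: [0.5194, 0.0938, 0.1364]
orientation: [3.141, 0.01, -0.001]
contact_force: [0.8, 0.0, -0.8]
grip_width: 0.0367
gripper_force: 60.9
```

Emit:
{"api": "servo_tool", "payload": {"commands": [[0,0,0,14,-35,0,1],[0,0,0,28,-70,0,1],[0,0,0,37,-88,0,1],[0,0,0,37,-91,-10,1],[0,0,0,37,-91,-35,1]]}}

```text
clock: 18.18
tcp_pos: [0.5591, 0.0025, 0.1034]
orientation: [3.141, -0.005, 0.009]
contact_force: [0.3, 0.2, -1.5]
grip_width: 0.0367
gripper_force: 61.0
```

Emit:
{"api": "servo_tool", "payload": {"commands": [[0,0,0,0,0,-30,1],[0,0,0,0,0,-55,1],[0,0,0,0,0,-66,1],[0,0,0,0,0,-69,1],[0,0,0,0,0,-69,1]]}}

```text
clock: 18.6
tcp_pos: [0.5573, 0.0052, 0.0327]
orientation: [3.142, 0.003, 0.002]
contact_force: [-0.1, 0.5, -1.6]
grip_width: 0.037
gripper_force: 62.2
```

```bash
python3 look.py 6; python3 - <<'E'
import numpy as np
from h import rect
for k in '05':
  P=np.load(f'top{k}.npz')['P']
  f=(P[...,2]>.08)&(P[...,2]<.1)&(abs(P[...,1])<.17)&(P[...,0]>.42)&(P[...,0]<.54);print(*rect(P[f][:,:2]))
E
```

```text
top 108 [565.4 120.9] [146.9   4.9] 0.4 z 0.057 [171. 167. 161.]
top 93 [587.3  85. ] [55.9 16.1] 0.5 z 0.054 [228. 202. 185.]
top 131 [575.5 -70.9] [55.8 27.8] 0.6 z 0.054 [244. 222. 205.]
top 251 [ 505.8 -318.9] [58.6 38.3] -33.1 z 0.044 [ 91. 148. 200.]
top 253 [456.  382.8] [57.6 40.1] -4.5 z 0.044 [235. 213. 197.]
scene 292 [573.3 -75.2] [78.8 61.4] -2.1 z 0.051 [169. 152. 140.]
scene 329 [510.6  89.5] [182.1 105.4] 48.5 z 0.049 [104.  83.  67.]
scene 159 [566.6   8.7] [58.5 36.7] 89.6 z 0.052 [164. 149. 137.]
scene 182 [584.3  76.4] [50.2 40.4] -2.2 z 0.052 [204. 172. 154.]
scene 246 [456.1 381.9] [60.1 38.6] -4.6 z 0.041 [208. 180. 163.]
18.7 [0.5566 0.0053 0.0327] [-3.141e+00 -3.000e-03 -0.000e+00]
[474.6   7.8] [249.1  12.3] -89.6
[478.9   8.1] [248.5   9.3] -89.8
```

Emit:
{"api": "servo_tool", "payload": {"commands": [[0,0,0,0,0,-2,0.43],[0,0,0,0,0,-2,0.43],[0,0,0,0,0,5,0.43],[0,0,0,0,0,40,0.43],[0,0,0,0,0,80,0.43]]}}

```text
clock: 19.12
tcp_pos: [0.5543, 0.0048, 0.1115]
orientation: [-3.142, -0.003, 0.009]
contact_force: [1.3, -0.4, 0.5]
grip_width: 0.0487
gripper_force: 0.0
```

Emit:
{"api": "servo_tool", "payload": {"commands": [[0,0,0,-8,30,15,0.15],[0,0,-2,-18,68,15,0.15],[0,0,-5,-28,106,15,0.15],[0,0,-5,-38,144,15,0.15],[0,0,-5,-48,182,15,0.15]]}}

```text
clock: 19.53
tcp_pos: [0.508, 0.1884, 0.1284]
orientation: [-3.138, 0.136, -0.002]
contact_force: [1.0, -0.3, 0.4]
grip_width: 0.0727
gripper_force: 0.0
```

Emit:
{"api": "servo_tool", "payload": {"commands": [[0,0,0,-10,38,0,0.15],[0,0,0,-20,76,0,0.15],[0,0,0,-30,114,0,0.15],[0,0,0,-40,152,0,0.15],[0,0,0,-51,190,-10,0.15]]}}

```text
clock: 19.95
tcp_pos: [0.458, 0.3795, 0.1197]
orientation: [-3.136, 0.135, -0.005]
contact_force: [0.7, 0.1, -0.1]
grip_width: 0.0725
gripper_force: 0.0
```

Emit:
{"api": "servo_tool", "payload": {"commands": [[0,0,0,0,6,-30,0.15],[0,0,0,0,6,-60,0.15],[0,0,0,0,6,-85,0.15],[0,0,0,0,6,-96,0.15],[0,0,0,0,6,-96,0.15]]}}

```text
clock: 20.37
tcp_pos: [0.4561, 0.3814, 0.0192]
orientation: [3.135, -0.134, -0.005]
contact_force: [-0.8, -0.4, 0.2]
grip_width: 0.0728
gripper_force: 0.0
```

Emit:
{"api": "servo_tool", "payload": {"commands": [[0,0,0,0,0,0,1],[0,0,0,0,0,0,1],[0,0,0,0,0,0,1],[0,0,0,0,0,0,1],[0,0,0,0,0,0,1]]}}

```text
clock: 20.78
tcp_pos: [0.4589, 0.3838, 0.0235]
orientation: [-3.136, 0.136, -0.004]
contact_force: [-1.2, -1.7, 6.9]
grip_width: 0.0367
gripper_force: 62.1
```

Emit:
{"api": "servo_tool", "payload": {"commands": [[0,0,0,0,0,10,1],[0,0,0,0,0,40,1],[0,0,0,0,0,80,1],[0,0,0,4,-15,110,1]]}}

```text
clock: 21.12
tcp_pos: [0.4602, 0.3715, 0.1348]
orientation: [-3.135, 0.128, -0.001]
contact_force: [1.0, 1.3, -0.6]
grip_width: 0.0368
gripper_force: 61.2
```

```bash
python3 look.py 7
```

```text
top 234 [587.2  75.2] [55.8 36.3] -0.0 z 0.054 [242. 220. 202.]
top 244 [575.6 -66.2] [55.7 36.9] 0.0 z 0.054 [243. 222. 205.]
top 225 [553.7   5.6] [55.7 33.7] 0.2 z 0.055 [245. 223. 204.]
top 250 [ 505.9 -319. ] [59.  38.2] -33.1 z 0.044 [ 91. 148. 201.]
scene 788 [548.6  13.3] [247.3 130.3] -87.6 z 0.05 [127. 107.  91.]
scene 216 [554.5   5.5] [59. 40.] -0.3 z 0.051 [194. 173. 158.]
scene 181 [584.7  76.2] [49.7 39.2] 0.5 z 0.051 [205. 173. 154.]
21.2167 [0.4652 0.3681 0.1376] [-3.133  0.139 -0.013]
```

Emit:
{"api": "servo_tool", "payload": {"commands": [[0,0,2,8,-37,3,1],[0,0,4,16,-75,3,1],[0,0,5,24,-112,3,1],[0,0,5,32,-150,3,1],[0,0,5,40,-188,3,1]]}}

```text
clock: 21.63
tcp_pos: [0.5012, 0.1778, 0.1344]
orientation: [3.141, 0.003, -0.0]
contact_force: [1.2, 0.3, -2.2]
grip_width: 0.0366
gripper_force: 61.2
```

Emit:
{"api": "servo_tool", "payload": {"commands": [[0,0,0,8,-37,0,1],[0,0,0,16,-75,0,1],[0,0,0,22,-100,0,1],[0,0,0,23,-104,0,1],[0,0,0,23,-104,-20,1]]}}

```text
clock: 22.05
tcp_pos: [0.5273, 0.0732, 0.1171]
orientation: [3.141, -0.006, 0.009]
contact_force: [1.3, 0.7, -2.1]
grip_width: 0.0369
gripper_force: 61.3
```

Emit:
{"api": "servo_tool", "payload": {"commands": [[0,0,0,0,0,-25,1],[0,0,0,0,0,-50,1],[0,0,0,0,0,-68,1],[0,0,0,0,0,-78,1],[0,0,0,0,0,-81,1]]}}

```text
clock: 22.47
tcp_pos: [0.5252, 0.0759, 0.0334]
orientation: [3.141, 0.003, 0.001]
contact_force: [-1.2, -3.9, 23.3]
grip_width: 0.0368
gripper_force: 64.2
```

Emit:
{"api": "servo_tool", "payload": {"commands": [[0,0,0,0,0,0,0.43],[0,0,0,0,0,0,0.43],[0,0,0,0,0,10,0.43],[0,0,0,0,0,45,0.43],[0,0,0,0,0,85,0.43]]}}

```text
clock: 22.88
tcp_pos: [0.5226, 0.0757, 0.1184]
orientation: [3.141, 0.003, -0.007]
contact_force: [0.8, -0.4, -0.1]
grip_width: 0.0488
gripper_force: 0.0
```

Emit:
{"api": "servo_tool", "payload": {"commands": [[0,0,0,-30,-10,30,1],[0,0,0,-65,-25,30,1],[0,0,0,-90,-45,30,1],[0,0,0,-98,-65,30,1],[0,0,0,-98,-75,30,1]]}}

```text
clock: 23.3
tcp_pos: [0.4237, -0.0014, 0.1494]
orientation: [3.14, 0.001, -0.001]
contact_force: [1.0, 0.3, -0.1]
grip_width: 0.0001
gripper_force: 0.0
```

```bash
python3 look.py 8; python3 - <<'E'
import numpy as np,cv2
from h import rect
P=np.load('top8.npz')['P']
f=(P[...,2]>.08)&(P[...,2]<.1)&(abs(P[...,1])<.17)&(P[...,0]>.43)&(P[...,0]<.54);print(*rect(P[f][:,:2]))
a=cv2.imread('pics/top8.png')[80:320,120:440];cv2.imwrite('pics/c8.png',cv2.resize(a,(800,600),interpolation=3))
E
```

```text
top 108 [567.2 120.7] [144.7   4.8] 0.9 z 0.057 [171. 166. 161.]
top 232 [590.4  75.1] [56.1 35.9] 0.4 z 0.054 [242. 220. 202.]
top 243 [578.5 -66.2] [56. 37.] 0.1 z 0.054 [243. 222. 205.]
top 226 [556.9   5.6] [55.9 33.8] 0.3 z 0.054 [245. 223. 204.]
top 234 [523.   74.4] [55.7 36.4] -0.1 z 0.054 [241. 218. 199.]
top 248 [ 505.9 -319. ] [59.  38.2] -32.5 z 0.044 [ 91. 147. 199.]
scene 1144 [551.5  12.9] [249.2 129.1] -87.3 z 0.051 [156. 134. 118.]
scene 224 [557.5   4.7] [61.2 42. ] 0.3 z 0.051 [194. 173. 159.]
23.4 [ 0.4262 -0.0008  0.1494] [ 3.141e+00 -3.000e-03  2.000e-03]
[486.5   7.9] [248.9  12.4] -89.7
```

View pics/c8.png

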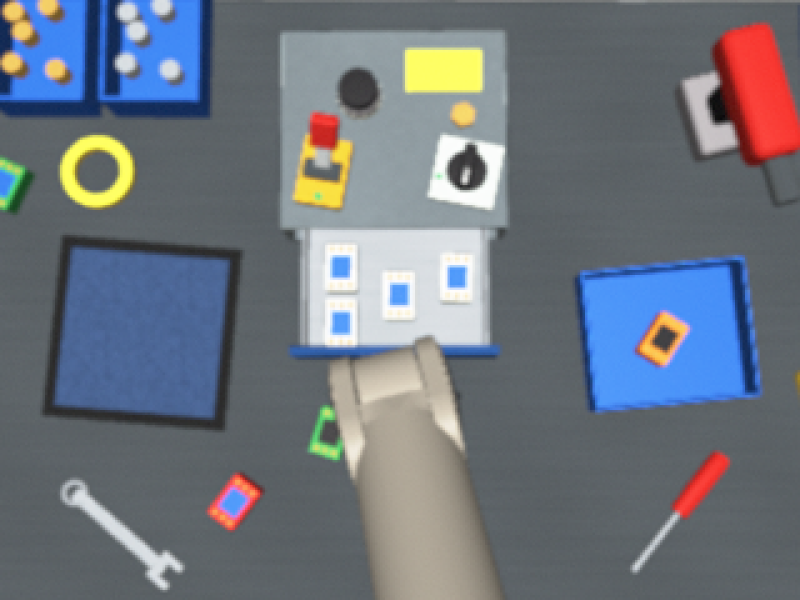

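Mat empty, four modules flat in the drawer, orange module in the bin (crop 662,338), lever off (leaning away). Now I'll push the drawer home.

Emit:
{"api": "servo_tool", "payload": {"commands": [[0,0,0,0,8,-30,1],[0,0,0,0,8,-60,1],[0,0,0,0,8,-80,1],[0,0,0,0,8,-84,1],[0,0,0,20,8,-84,1]]}}

```text
clock: 23.82
tcp_pos: [0.4423, 0.0095, 0.063]
orientation: [3.141, 0.006, -0.011]
contact_force: [0.5, -0.7, -0.4]
grip_width: -0.0001
gripper_force: 0.0
```

Emit:
{"api": "servo_tool", "payload": {"commands": [[0,0,0,12,0,0,1],[0,0,0,24,0,0,1],[0,0,0,35,0,0,1],[0,0,0,46,0,0,1],[0,0,0,57,0,0,1]]}}

```text
clock: 24.23
tcp_pos: [0.5047, 0.0095, 0.065]
orientation: [-3.141, -0.003, -0.001]
contact_force: [-2.6, -0.2, -0.3]
grip_width: 0.0002
gripper_force: 0.8
```

Emit:
{"api": "servo_tool", "payload": {"commands": [[0,0,0,11,0,0,1],[0,0,0,22,0,0,1],[0,0,0,33,0,0,1],[0,0,0,44,0,0,1],[0,0,0,55,0,0,1]]}}

```text
clock: 24.65
tcp_pos: [0.5596, 0.009, 0.0645]
orientation: [-3.141, -0.002, -0.0]
contact_force: [-1.0, 1.7, 1.2]
grip_width: -0.0001
gripper_force: 0.8
```

Emit:
{"api": "servo_tool", "payload": {"commands": [[0,0,0,8,0,0,1],[0,0,0,16,0,0,1],[0,0,0,24,0,0,1],[0,0,0,32,0,0,1],[0,0,0,38,0,0,1]]}}

```text
clock: 25.07
tcp_pos: [0.5969, 0.0088, 0.0643]
orientation: [3.141, 0.002, -0.002]
contact_force: [-10.4, 0.9, 7.4]
grip_width: -0.0001
gripper_force: 5.4
```

In the catch; push a bit further.

Emit:
{"api": "servo_tool", "payload": {"commands": [[0,0,0,3,0,0,1],[0,0,0,6,0,0,1],[0,0,0,9,0,0,1],[0,0,0,11,0,0,1],[0,0,0,11,0,0,1]]}}

```text
clock: 25.48
tcp_pos: [0.6087, 0.0086, 0.0645]
orientation: [-3.142, -0.002, -0.003]
contact_force: [-0.7, 1.1, 0.2]
grip_width: 0.0004
gripper_force: 0.0
```

```bash
cat > dr.py <<'E'
from h import *
import sys
for n in('top','scene'):
    im,d=r.grab_frame(n); P=cloud(n,d); cv2.imwrite(f'pics/{n}{sys.argv[1]}.png',im)
    hsv=cv2.cvtColor(im,cv2.COLOR_BGR2HSV)
    f=(hsv[...,0]>100)&(hsv[...,0]<130)&(hsv[...,1]>130)&(P[...,2]>.075)&(P[...,2]<.1)&(abs(P[...,1])<.17)&(P[...,0]>.43)&(P[...,0]<.66)
    if f.sum()>10: print(n,f.sum(),*rect(P[f][:,:2]))
    R=(P[...,0]>.62)&(P[...,0]<.77)&(P[...,1]>.06)&(P[...,1]<.13)&(P[...,2]>.13)&(P[...,2]<.21)&(im[...,2]>130)&(im[...,1]<90)
    print(' lever',R.sum(),P[R].mean(0).round(3) if R.any() else 0)
    k=near(n,im,P,.697,-.075,.045,.138,.165)
    if k.sum()>8: print(' knob',k.sum(),*rect(P[k][:,:2]))
print(r.get_obs()['contact_force'])
E
python3 dr.py 9
```

```text
top 152 [624.8  10.2] [248.1  11.7] -89.4
 lever 129 [0.727 0.087 0.184]
 knob 99 [695.9 -75.6] [49.9 15.1] -11.2
scene 90 [621.4  12.6] [243.8  12.3] -89.1
 lever 79 [0.734 0.09  0.185]
 knob 104 [699.6 -73.7] [49.4 19.6] -10.2
[ 0.55402946 -0.34409231 -0.27673781]
```

Emit:
{"api": "servo_tool", "payload": {"commands": [[0,0,0,3,0,0,1],[0,0,0,5,0,0,1],[0,0,0,5,0,0,1],[0,0,0,5,0,0,1]]}}

```text
clock: 25.92
tcp_pos: [0.6094, 0.0087, 0.0637]
orientation: [3.141, 0.002, -0.01]
contact_force: [-9.4, -0.4, 6.2]
grip_width: -0.0001
gripper_force: 4.7
```

Emit:
{"api": "servo_tool", "payload": {"commands": [[0,0,0,-30,0,10,1],[0,0,0,-60,10,40,1],[0,0,0,-70,25,80,1],[0,0,0,-70,45,120,1],[0,0,0,-70,60,155,1]]}}

```text
clock: 26.33
tcp_pos: [0.5414, 0.0679, 0.218]
orientation: [3.141, 0.002, -0.001]
contact_force: [1.3, 0.5, -0.3]
grip_width: 0.0001
gripper_force: 0.0
```

```bash
python3 dr.py 10
```

```text
top 213 [624.9 -36.1] [155.2  11.2] 89.9
 lever 129 [0.727 0.087 0.184]
 knob 100 [696.1 -75.7] [51.6 15.2] -11.2
scene 79 [623.9  13.6] [241.4   7. ] -89.9
 lever 77 [0.735 0.09  0.185]
 knob 101 [699.4 -73.7] [49.7 18.2] -11.5
[ 0.97575021  0.83810786 -0.96237547]
```

Emit:
{"api": "servo_tool", "payload": {"commands": [[0,0,0,15,0,30,1],[0,0,0,50,3,36,1],[0,0,0,90,5,36,1],[0,0,0,130,8,36,1],[0,0,0,170,10,36,1]]}}

```text
clock: 26.85
tcp_pos: [0.7145, 0.0771, 0.2525]
orientation: [3.141, 0.002, 0.002]
contact_force: [0.4, -0.9, 0.5]
grip_width: -0.0004
gripper_force: 0.0
```

Emit:
{"api": "servo_tool", "payload": {"commands": [[0,0,0,40,0,0,1],[0,0,0,74,2,0,1],[0,0,0,79,2,-15,1],[0,0,0,79,2,-50,1],[0,0,0,79,2,-80,1]]}}

```text
clock: 27.27
tcp_pos: [0.7924, 0.0794, 0.1706]
orientation: [-3.141, -0.002, -0.002]
contact_force: [0.2, -0.3, -1.3]
grip_width: 0.0001
gripper_force: 0.0
```

Emit:
{"api": "servo_tool", "payload": {"commands": [[0,0,0,0,0,-10,1],[0,0,0,-12,2,-10,1],[0,0,0,-24,4,-10,1],[0,0,0,-36,6,-10,1],[0,0,0,-48,8,-10,1]]}}

```text
clock: 27.68
tcp_pos: [0.746, 0.0871, 0.1647]
orientation: [-3.141, -0.001, -0.012]
contact_force: [7.9, -0.1, 6.8]
grip_width: -0.0003
gripper_force: 3.8
```

Emit:
{"api": "servo_tool", "payload": {"commands": [[0,0,0,-10,2,0,1],[0,0,0,-20,4,0,1],[0,0,0,-30,5,0,1],[0,0,0,-40,7,0,1],[0,0,0,-49,9,0,1]]}}

```text
clock: 28.1
tcp_pos: [0.6944, 0.0964, 0.1636]
orientation: [3.142, 0.002, 0.003]
contact_force: [-0.5, -0.3, -0.0]
grip_width: -0.0004
gripper_force: 0.0
```

```bash
python3 dr.py 11
```

```text
top 150 [625.2 -61.5] [104.7  11.4] -89.7
 lever 0 0
 knob 99 [696.  -75.6] [50.  15.1] -11.2
scene 33 [624.2  12.1] [242.6   5.7] -89.2
 lever 18 [0.676 0.11  0.168]
 knob 100 [699.8 -73. ] [49.5 19.8] -14.5
[0.04523727 0.42445711 0.72662471]
```

Emit:
{"api": "servo_tool", "payload": {"commands": [[0,0,0,10,0,20,1],[0,0,0,12,0,55,1],[0,0,0,12,-10,85,0.5],[0,0,0,10,-45,85,0.5],[0,0,-3,8,-85,85,0.5]]}}

```text
clock: 28.62
tcp_pos: [0.7042, 0.0149, 0.2505]
orientation: [-3.138, 0.07, -0.009]
contact_force: [1.9, -1.2, -1.1]
grip_width: 0.0358
gripper_force: 0.0
```

Emit:
{"api": "servo_tool", "payload": {"commands": [[0,0,-3,-2,-40,0,0.5],[0,0,-6,-4,-75,0,0.5],[0,0,-8,-4,-86,0,0.5],[0,0,-8,-4,-86,-25,0.5],[0,0,-8,-4,-86,-55,0.5]]}}

```text
clock: 29.03
tcp_pos: [0.7008, -0.077, 0.1948]
orientation: [3.126, -0.305, 0.01]
contact_force: [0.4, 0.9, -0.9]
grip_width: 0.0428
gripper_force: 0.0
```

```bash
python3 dr.py 12; python3 -c "
from bench import r
o=r.get_obs();print(o['joints'][6],o['tcp_pos'],o['orientation'])"
```

```text
top 290 [624.9  34.2] [200.1  12.7] -89.4
 lever 96 [0.66  0.099 0.186]
scene 65 [624.6  13.4] [244.7   7.1] -89.3
 lever 134 [0.666 0.101 0.18 ]
 knob 108 [699.5 -73. ] [49.6 18.3] -8.0
[-0.37568256  0.02280398 -1.54513408]
-1.8681627438497626 [ 0.69550444 -0.07497765  0.18721145] [ 3.12662597 -0.29938104 -0.0141427 ]
```

Emit:
{"api": "servo_tool", "payload": {"commands": [[0,0,7,0,0,10,0.5],[0,0,14,0,0,10,0.5],[0,0,21,0,0,10,0.5],[0,0,28,0,0,10,0.5],[0,0,35,0,0,10,0.5]]}}

```text
clock: 29.55
tcp_pos: [0.6994, -0.0742, 0.2042]
orientation: [3.07, 0.665, 0.002]
contact_force: [0.3, -0.2, 0.5]
grip_width: 0.0426
gripper_force: 0.0
```

Emit:
{"api": "servo_tool", "payload": {"commands": [[0,0,7,0,0,0,0.5],[0,0,14,0,0,0,0.5],[0,0,21,0,0,0,0.5],[0,0,28,0,0,0,0.5],[0,0,35,0,0,0,0.5]]}}

```text
clock: 29.97
tcp_pos: [0.6994, -0.0744, 0.2042]
orientation: [2.727, 1.557, 0.002]
contact_force: [-0.3, -0.3, 0.5]
grip_width: 0.0426
gripper_force: 0.0
```

Emit:
{"api": "servo_tool", "payload": {"commands": [[0,0,7,0,0,0,0.5],[0,0,14,0,0,0,0.5],[0,0,21,0,0,0,0.5],[0,0,28,0,0,0,0.5],[0,0,35,0,0,0,0.5]]}}

```text
clock: 30.38
tcp_pos: [0.6994, -0.0745, 0.2042]
orientation: [2.133, 2.304, 0.001]
contact_force: [0.6, 0.5, -0.4]
grip_width: 0.0425
gripper_force: 0.0
```

Emit:
{"api": "servo_tool", "payload": {"commands": [[0,0,7,0,0,0,0.5],[0,0,14,0,0,0,0.5],[0,0,21,0,0,0,0.5],[0,0,28,0,0,0,0.5],[0,0,35,0,0,0,0.5]]}}

```text
clock: 30.8
tcp_pos: [0.6993, -0.0747, 0.2041]
orientation: [1.342, 2.839, -0.0]
contact_force: [0.6, 0.0, 0.3]
grip_width: 0.0425
gripper_force: 0.0
```

Emit:
{"api": "servo_tool", "payload": {"commands": [[0,0,7,0,0,0,0.5],[0,0,14,0,0,0,0.5],[0,0,21,0,0,0,0.5],[0,0,28,0,0,0,0.5],[0,0,35,0,0,0,0.5]]}}

```text
clock: 31.22
tcp_pos: [0.6993, -0.0748, 0.204]
orientation: [0.427, 3.111, -0.001]
contact_force: [-0.3, -0.5, -0.0]
grip_width: 0.0429
gripper_force: 0.0
```

Emit:
{"api": "servo_tool", "payload": {"commands": [[0,0,5,0,0,0,0.5],[0,0,5,0,0,0,0.5],[0,0,5,0,0,0,0.5]]}}

```text
clock: 31.47
tcp_pos: [0.6991, -0.0748, 0.2034]
orientation: [0.304, 3.126, -0.0]
contact_force: [-0.0, -0.1, 0.3]
grip_width: 0.0425
gripper_force: 0.0
```

```bash
python3 -c "
from bench import r
o=r.get_obs();print(o['joints'],o['tcp_pos'],o['orientation'])"
```

```text
[ 0.59908927  0.72906574 -0.94768642  1.46044284  0.60441751  1.260954
  0.96486266] [ 0.69913404 -0.074752    0.20339008] [ 3.04185778e-01  3.12601370e+00 -8.06350059e-05]
```

Emit:
{"api": "servo_tool", "payload": {"commands": [[0,0,0,0,0,-20,0.5],[0,0,0,0,0,-45,0.5],[0,0,0,0,0,-65,0.5],[0,0,0,0,0,-78,0.5],[0,0,0,0,0,-80,0.5]]}}

```text
clock: 31.88
tcp_pos: [0.6973, -0.075, 0.1199]
orientation: [-0.301, -3.123, 0.001]
contact_force: [-0.6, 0.6, 0.1]
grip_width: 0.0427
gripper_force: 0.0
```

Emit:
{"api": "servo_tool", "payload": {"commands": [[0,0,0,0,0,0,1],[0,0,0,0,0,0,1],[0,0,0,0,0,0,1],[0,0,0,0,0,0,1]], "force": 50}}

```text
clock: 32.22
tcp_pos: [0.6994, -0.0747, 0.1241]
orientation: [0.3, 3.125, -0.0]
contact_force: [-0.7, -1.3, 3.9]
grip_width: 0.0153
gripper_force: 50.8
```

Emit:
{"api": "servo_tool", "payload": {"commands": [[0,0,-7,0,0,0,1],[0,0,-14,0,0,0,1],[0,0,-21,0,0,0,1],[0,0,-28,0,0,0,1],[0,0,-35,0,0,0,1]]}}

```text
clock: 32.63
tcp_pos: [0.6989, -0.0759, 0.1241]
orientation: [1.235, 2.887, -0.003]
contact_force: [-3.7, -3.0, 5.4]
grip_width: 0.0149
gripper_force: 51.2
```

Emit:
{"api": "servo_tool", "payload": {"commands": [[0,0,-7,0,0,0,1],[0,0,-14,0,0,0,1],[0,0,-21,0,0,0,1],[0,0,-28,0,0,0,1],[0,0,-33,0,0,0,1]]}}

```text
clock: 33.05
tcp_pos: [0.6978, -0.0765, 0.1241]
orientation: [2.005, 2.417, -0.005]
contact_force: [-8.2, -4.6, 8.7]
grip_width: 0.0149
gripper_force: 51.6
```

```bash
python3 -c "
from bench import r
o=r.get_obs();print(o['tcp_pos'],o['orientation'],o['moment'],o['grip_width'])"
```

```text
[ 0.69782819 -0.07647582  0.12408965] [ 2.00504191  2.41702103 -0.00515852] [-0.92562039  1.50093063 -0.00389756] 0.014931313172175931
```

Emit:
{"api": "servo_tool", "payload": {"commands": [[0,0,-1,0,0,0,1],[0,0,-1,0,0,0,0.5],[0,0,-1,0,0,0,0.5],[0,0,-1,0,0,2,0.5],[0,0,-1,0,0,25,0.5]]}}

```text
clock: 33.47
tcp_pos: [0.6961, -0.0743, 0.1435]
orientation: [-2.013, -2.405, 0.006]
contact_force: [0.2, 0.4, 0.5]
grip_width: 0.0429
gripper_force: 0.0
```

Emit:
{"api": "servo_tool", "payload": {"commands": [[0,0,0,0,0,40,0.5],[0,0,0,0,0,80,0.5],[0,0,0,-35,0,100,0.5],[0,0,0,-75,-10,110,0.5],[0,0,0,-115,-40,110,0.5]]}}

```text
clock: 33.88
tcp_pos: [0.5913, -0.1036, 0.2609]
orientation: [2.006, 2.413, 0.009]
contact_force: [-0.6, -0.3, 0.2]
grip_width: 0.0427
gripper_force: 0.0
```

Emit:
{"api": "servo_tool", "payload": {"commands": [[0,0,0,-20,-35,0,0.5],[0,0,0,-40,-70,0,0.5],[0,0,0,-60,-105,0,0.5],[0,0,0,-60,-140,0,0.5],[0,0,0,-60,-140,0,0.5]]}}

```text
clock: 34.3
tcp_pos: [0.5285, -0.2583, 0.2572]
orientation: [2.029, 2.395, -0.005]
contact_force: [-0.8, -1.4, -1.1]
grip_width: 0.0428
gripper_force: 0.0
```

```bash
python3 dr.py 13; python3 - <<'E'
import cv2
a=cv2.imread('pics/top13.png')[80:320,120:440];cv2.imwrite('pics/c13.png',cv2.resize(a,(800,600),interpolation=3))
E
```

```text
top 358 [624.6  10.3] [248.1  11.9] -89.5
 lever 95 [0.66  0.099 0.186]
 knob 112 [696. -76.] [49.9 16.9] -79.8
scene 63 [624.1  11.2] [245.1   6.4] -89.1
 lever 135 [0.666 0.101 0.18 ]
 knob 94 [699.5 -73.7] [51.7 16.9] -80.4
[0.4071261  0.58257456 0.38213354]
```

View pics/c13.png

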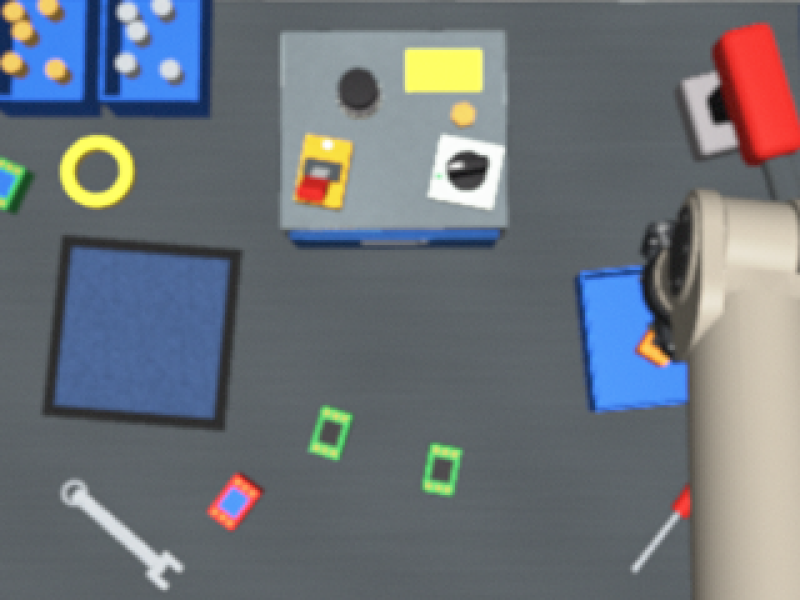

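The drawer is closed, the lever is on (crop 320,185), the knob has turned 69° (467,170), and the orange module is in the bin (655,345). The bystanders have not moved.

```bash
python3 -c "
from bench import r
print(r.hand_in())"
```

```text
the job is handed in; nothing more can be done
None
```

I handed the job in and every step looked complete in the last camera check (no verdict came back): orange module in the bin, four white modules flat in the drawer and the drawer home, isolator back on, selector clicked to test.

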